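# Clip the thermometer case onto the crowded cart rail

### The job

Take the steel thermometer case out of the well in the blue eyedrop tray and hang it on the cart's accessory rail, lowering it through the gap between the hanging enamel mug and the hanging torch, on the near side of the bar like them. Feel the case's spring clip down over the bar with a light, steady push until it is fully home, never loading the rail with more than about 2 kg, then let go. Leave the mug, the torch and everything else hanging or standing where it is.

Things in the scene. Friction and masses are not known exactly. Their poses are not given: they have to be found in the camera images.
- case_center (a point): Slim upright stainless thermometer case, 20 (x) x 24 (y) x 165 mm, about 0.1 kg, standing 30 mm deep in the tray's well; this point is its centre, 82.5 mm above its foot. A spring clip sits on its +x face, on a stiff friction band that was pushed to anywhere on the case: the clip's height is not measured, find it by feel or sight; it does not slide in use. Free to grip from above: the top 30 mm.
- case_back (a point): Point on the case's +x (clip) face level with its centre. A 4 mm thick clip roof, 22 mm wide, sticks out of this face by 17 mm, its underside 3.5 to 27.5 mm above this point; a sprung tongue hangs from its outer edge. The bar goes between face and tongue: flared mouth from the face to 17 mm out, 51 to 53 mm below the roof's underside; the tongue's round nib leaves only 6 mm, 29 mm below it.
- tongue (a joint): Swing of the clip's tongue, rad: 0 relaxed, 0.11 to 0.27 with the nib on the bar's face, below 0.06 once home. Going down the nib meets the bar's top and gives way under 3 to 12 N of push, rubs down the bar with 1 to 4 N (the case will not sink by its own weight), then clicks under the bar's lower edge just as the roof comes to rest on the bar's top and the push rises steeply.
- rail_top (a point): Middle of the top edge of the fixed accessory rail: a stainless flat bar on edge, 10 mm thick (x), 360 mm long (y), 25 mm high, its top 155 mm above the cart top, on a round post at each end. This point's x axis is level, square to the bar and points away from the robot; y runs along the bar.
- mug_center (a point): White enamel mug, 66 mm across its rim (its widest), 70 mm tall, hooked loosely over the bar by a steel strap on its +x side, hanging on the robot's side of the bar; this point is on its axis half-way up, about 45 mm below and 42 mm before the bar. The strap's top stands 3 mm above the bar.
- torch_center (a point): Grey pocket torch, 118 mm long, 34 mm across its thick upper end, hanging upright from a steel strap hooked loosely over the bar, beside the mug (either side); this point is on its axis half-way along, about 64 mm below and 26 mm before the bar. The free gap between mug and torch at their widest is 33 to 41 mm.
- shoehorn_center (a point): Flat steel shoehorn, 40 mm wide, hooked over the bar towards its +y end; this point is its centre. Bystander.
- tray: Blue plastic eyedrop tray, 80 (x) x 170 (y) x 35 mm, fixed; origin under its centre. A ribbed sliding cover closes its +y part; the well for the case, 24 x 28 mm and 30 mm deep, lies at y = -55 mm.
- cup_center (a point): Lidded white enamel cup with a black knob, 86 mm across, 109 mm tall, handle to one side, standing on the cart; point on its axis 50 mm up. Bystander.
- mirror_center (a point): Round mirror, 120 mm across, tilted on a white ceramic foot, 157 mm tall; point on the foot's axis 80 mm up. Bystander.
There are look-alikes about, which are no part of the job. Leave any green or red look-alike of the part that bears case_center alone.

How it is judged:
On the way, in this order (a step that is already met when the one before it is completed fails the run):
1. the case is lifted clear out of the tray's well (height (world z) of case_center above 0.16 m), for 0.1 s.
2. the clip is pushed home on the bar between mug and torch (z of case_center in the frame of rail_top below -0.001 m and ((y of mug_center in the frame of case_center above 0.01 m and y of torch_center in the frame of case_center below -0.01 m) or (y of torch_center in the frame of case_center above 0.01 m and y of mug_center in the frame of case_center below -0.01 m)) and value of joint tongue below 0.06 rad and contact force between case and rail above 0.3 N), for 0.1 s.
At the end, for the whole second after the job is handed in: the case hangs upright (within 0.12 rad), released and at rest on the near side of the rail between mug and torch, its clip fully home (roof down on the bar, nib clicked under it, tongue below 0.06 rad); mug and torch hang within 15 mm of where they were (all of step 2 and z of case_center in the frame of rail_top above -0.032 m and x of case_center in the frame of rail_top between -0.025 and -0.008 m and angle between case_center's own z axis and vertical below 0.12 rad and linear speed of case below 0.03 m/s and distance of each of mug_center, torch_center from where it was at the start of the episode below 0.015 m); the robot touches nothing.
It fails at once if the rail is loaded with more than 30 N by the case (contact force between case and rail above 30 N).
It fails at once if the case presses on the mug or the torch with more than 8 N (contact force between case and mug above 8 N or contact force between case and torch above 8 N).
It fails at once if the mug or the torch is knocked off or shoved along by more than 25 mm (distance of any of mug_center, torch_center from where it was at the start of the episode above 0.025 m).
It fails at once if the shoehorn, the cup or the mirror is moved by more than 20 mm (distance of any of shoehorn_center, cup_center, mirror_center from where it was at the start of the episode above 0.02 m).
It also fails if it takes over 58 s, if anything falls off the work surface, if the arm or the gripper's body presses on something with over 40 N, if the wrist force passes 120 N, or if a joint passes its speed limit or range.

### The arm

A 6-joint arm with a two-finger parallel gripper is mounted at the origin on the work surface. World frame = base frame: x ahead of the robot, y to its left, z up, the work surface at z = 0. Lengths are in m, angles in rad, forces in N, time in s.
With the tool pointing down it reaches from about 0.375 to 0.975 m from the base axis. Payload 3.8 kg.
Tool frame: the origin (TCP) lies midway between the tips of the shut fingers; the grasp point (between the pads) lies 19 mm behind it; x points along the fingers, y is the direction in which the jaws open and shut, and the axes are right-handed (so a half turn about x gives the same grasp; the last joint's range is limited). The gripper opens to 88 mm and grips with 3 to 60 N. Pads are 18 mm wide; open, the fingers measure 123 mm over their backs; the gripper's body (75 mm by 187 mm) begins 45 mm behind the grasp point.
Start: joints at [1.229, 0.264, 1.604, -0, 1.274, -0.037], TCP at [0.203, 0.644, 0.239] pointing down, gripper open.
Joint ranges: [-2.63, 2.63], [-0.94, 2.18], [0.31, 2.57], [-1.31, 4.45], [0, 2.66], [-2.55, 2.55]. Speed limits (rad/s): [2.57, 2.57, 3.14, 3.14, 3.14, 3.14].

### API

Orientations are given as a rotation vector (axis times angle).
In Python, from cell import manip, inverse_kinematics, cams, order gives the robot as it stands. Calls block until the motion is done:
- manip.move_pose(position, orientation): joint-space move of the TCP to a pose.
- manip.move_linear(position, rate=0.15, rot=None): straight line of the TCP; rot=None keeps the orientation; rate is the mean speed in m/s.
- manip.set_joints(angles): joint-space move.
- manip.set_gripper(opening, force=None): finger opening in m; force is the grip in N (None keeps the last); returns when the fingers have stopped.
- manip.dwell(seconds).
- inverse_kinematics(position, orientation): joint angles nearest the present ones, or None.
- manip.state(): the state.
- cams.capture(name): name is "scene" or "top" or "wrist"; returns a dict with "image" (480x640x3 uint8, blue, green, red), "z_map" (480x640 float32, m along the optical axis (not along the pixel's ray), 0 where there is no reading), "intrinsics" (3x3 intrinsics, pixels), "position" and "orientation" of the camera in the world; the wrist camera has in their place "T_tool_cam" (4x4, takes a point from camera to tool coordinates, whose origin is the TCP and whose axes are the tool frame's). Camera axes: x right, y down, z forward; pixel columns grow to the right and rows downward; lengths in m; the calibration is good to about 2 mm. A picture is of the moment at which its call begins: read the wrist's pose just before it.
A pose or a line that the arm cannot do raises manip.IKError and nothing moves.
- order.close_job(): hands the job in, once; it reports no verdict.
The state is a dict: "clock": time; "joint_pos": joint angles; "joint_velocities": joint speeds; "tau": joint torques, N m; "tool_pos": TCP position; "tcp_rot": TCP orientation; "contact_force": force on the tool from outside, world axes, zero at the start; "moment": the same for the moment, N m; "gripper_width": finger opening in m.
Only numpy, scipy, OpenCV 4.12 (cv2) and the standard library are available. Lean on these libraries where they do the work, as an engineer would, in place of code of your own. Each camera call takes 0.05 s, during which the arm holds its last target.

## Working session

There is one attempt and no reset: what is moved stays moved. The work goes in short steps, each a Python script; the robot and the scene stay as the last script left them, time stands still between calls to the robot, and variables do not carry over. Pictures are saved under pics/ and viewed, and the job is handed in when it is done.

```bash
ls; mkdir -p pics
cat > h.py <<'E'
import numpy as np, cv2
from cell import manip, inverse_kinematics, cams, order
from scipy.spatial.transform import Rotation as R
def Rm(o):
    o=np.asarray(o,float)
    if o.shape==(3,3): return o
    if o.size==4: return R.from_quat(o).as_matrix()
    return R.from_rotvec(o).as_matrix()
def snap(name,tag):
    s=manip.state()
    c=cams.capture(name)
    cv2.imwrite(f'pics/{tag}.png',c['image'])
    if 'T_tool_cam' in c:
        T=np.eye(4);T[:3,:3]=Rm(s['tcp_rot']);T[:3,3]=s['tool_pos']
        T=T@c['T_tool_cam']
    else:
        T=np.eye(4);T[:3,:3]=Rm(c['orientation']);T[:3,3]=c['position']
    np.savez(f'pics/{tag}.npz',image=c['image'],z=c['z_map'],K=c['intrinsics'],T=T)
    return c
def load(tag): return np.load(f'pics/{tag}.npz')
def pt(d,u,v,w=1):
    z=d['z'][v-w:v+w+1,u-w:u+w+1]; z=np.median(z[z>0]) if (z>0).any() else np.nan
    K=d['K'];p=np.array([(u-K[0,2])/K[0,0]*z,(v-K[1,2])/K[1,1]*z,z,1])
    return (d['T']@p)[:3]
def cloud(d):
    K=d['K'];z=d['z'];v,u=np.mgrid[:z.shape[0],:z.shape[1]]
    P=np.stack([(u-K[0,2])/K[0,0]*z,(v-K[1,2])/K[1,1]*z,z],-1)@d['T'][:3,:3].T+d['T'][:3,3]
    P[z<=0]=np.nan
    return P
E
python3 - <<'E'
from h import *
np.set_printoptions(precision=4,suppress=True)
print(manip.state())
for n in('scene','top','wrist'):
    c=snap(n,n+'0'); print(n,c['intrinsics'].tolist()); print(load(n+'0')['T'])
E
```

```text
pics
{'clock': 0.0, 'joint_pos': array([ 1.2291,  0.2647,  1.6053,  0.    ,  1.2737, -0.0369]), 'joint_velocities': array([-0.0013,  0.0008,  0.0016,  0.0011, -0.0004, -0.0015]), 'tau': array([  0.0001, -50.2093, -35.6887,   0.0727,   0.0291,  -0.0001]), 'tool_pos': array([0.2023, 0.6432, 0.2374]), 'tcp_rot': array([ 0.2375,  1.5579, -0.2409]), 'contact_force': array([-0.0281, -0.1844,  0.2266]), 'moment': array([ 0.0557, -0.0474, -0.0095]), 'gripper_width': 0.08775095086868223}
scene [[582.658302364873, 0.0, 320.36379719393926], [0.0, 582.658302364873, 232.5191080198893], [0.0, 0.0, 1.0]]
[[ 0.1068  0.6509 -0.7517  1.4691]
 [ 0.9943 -0.0659  0.0842 -0.1608]
 [ 0.0053 -0.7563 -0.6542  0.9386]
 [ 0.      0.      0.      1.    ]]
top [[604.903771428282, 0.0, 315.4759916296976], [0.0, 604.903771428282, 238.78190283027936], [0.0, 0.0, 1.0]]
[[-0.0263 -0.9945  0.1012  0.4206]
 [-0.9992  0.0293  0.0281 -0.0614]
 [-0.0309 -0.1003 -0.9945  1.1983]
 [ 0.      0.      0.      1.    ]]
wrist [[425.95448723749473, 0.0, 317.7236894716657], [0.0, 425.95448723749473, 244.0121796652139], [0.0, 0.0, 1.0]]
[[ 0.2994  0.9181  0.2597  0.137 ]
 [ 0.9541 -0.2875 -0.0835  0.6641]
 [-0.002   0.2728 -0.9621  0.3834]
 [ 0.      0.      0.      1.    ]]
```

View pics/scene0.png

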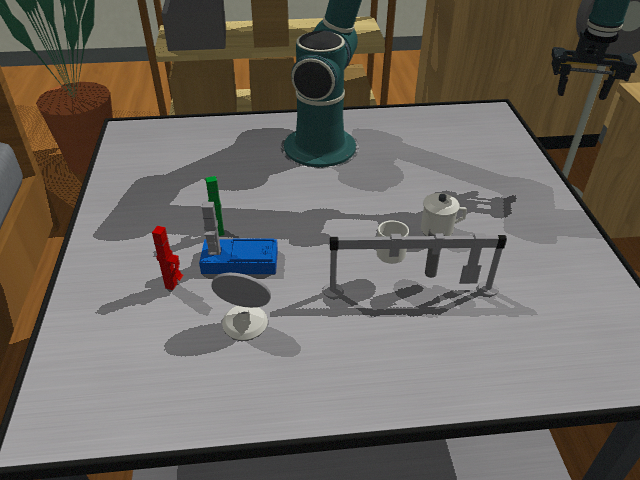

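View pics/top0.png

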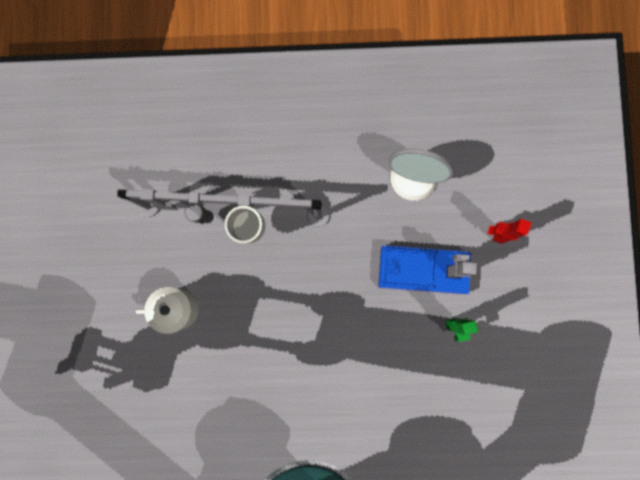

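View pics/wrist0.png

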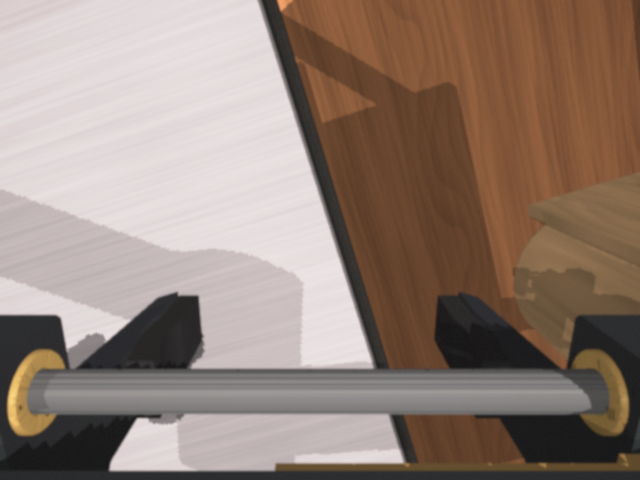

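The top view shows the tray at (425,270) with the case near (462,267), the rail running from (122,194) to (317,204), the mug at (245,224), the torch at (195,212), the cup at (168,310) and the mirror at (415,178). Next I'll enlarge these areas.

Run:
```python
from h import *
np.set_printoptions(precision=4,suppress=True)
d=load('top0');im=d['image']
cv2.imwrite('pics/tA.png',cv2.resize(im[160:260,100:340],None,fx=3.3,fy=3.3,interpolation=2))
cv2.imwrite('pics/tB.png',cv2.resize(im[230:310,370:490],None,fx=6,fy=6,interpolation=2))
s=load('scene0')['image']
cv2.imwrite('pics/sB.png',cv2.resize(s[165:285,190:290],None,fx=5,fy=5,interpolation=2))
cv2.imwrite('pics/sA.png',cv2.resize(s[185:305,320:515],None,fx=4,fy=4,interpolation=2))
for n,p in [('rail ends',(125,194)),('',(220,200)),('',(315,204)),('mug',(245,224)),('torch',(195,212)),('case',(462,267)),('tray',(405,270)),('tab',(350,300))]: print(n,p,pt(d,*p))
P=cloud(d)
for nm in ('top0','scene0'):
  dd=load(nm);P=cloud(dd);i=dd['image'].astype(int)
  m=(i[...,0]>i[...,2]+60)&(i[...,0]>i[...,1]+40)&(P[...,2]>0.02)&(P[...,2]<.05)
  q=P[m]; print(nm,'tray',m.sum(),q.mean(0),cv2.minAreaRect((q[:,:2]*1000).astype(np.float32)),np.percentile(q[:,2],[5,50,95]))
```

```text
rail ends (125, 194) [0.6162 0.3024 0.1542]
 (220, 200) [0.6004 0.1341 0.153 ]
 (315, 204) [ 0.5874 -0.0328  0.1571]
mug (245, 224) [0.5665 0.1018 0.0762]
torch (195, 212) [ 0.6039  0.2137 -0.0004]
case (462, 267) [ 0.4702 -0.2794  0.1663]
tray (405, 270) [ 0.4736 -0.1979  0.0393]
tab (350, 300) [ 0.4194 -0.0923  0.0017]
top0 tray 3291 [ 0.4737 -0.2266  0.0373] ((474.597412109375, -236.7210693359375), (171.08763122558594, 80.15629577636719), 84.1397705078125) [0.032  0.0373 0.0426]
scene0 tray 1683 [ 0.4824 -0.2306  0.0366] ((475.87005615234375, -237.24261474609375), (170.4868621826172, 87.03422546386719), 83.94035339355469) [0.0258 0.0372 0.0428]
```

View pics/tA.png

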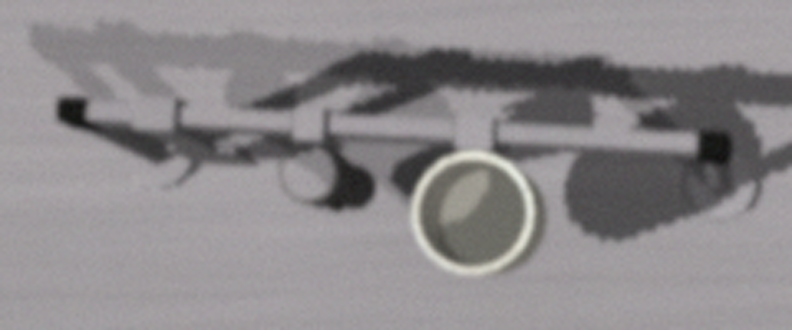

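View pics/tB.png

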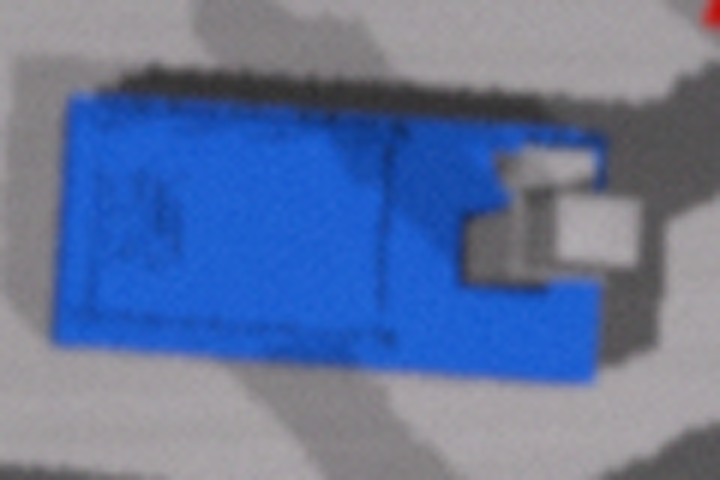

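View pics/sA.png

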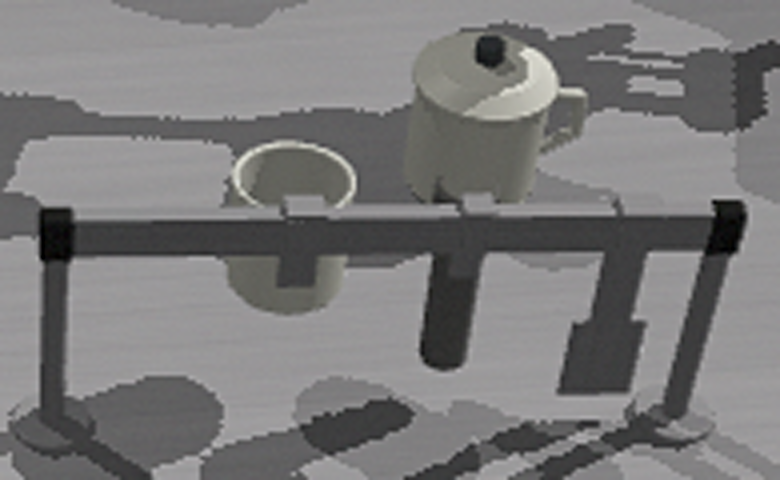

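View pics/sB.png

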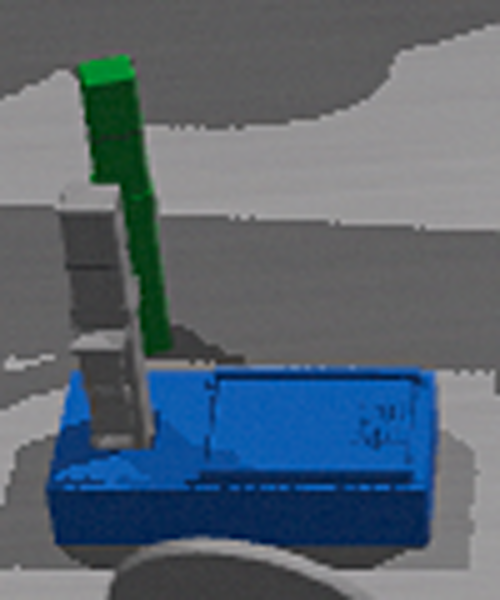

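Run:
```python
from h import *
np.set_printoptions(precision=4,suppress=True)
c=cams.capture('wrist');T=np.array(c['T_tool_cam']);print(T)
print(Rm(manip.state()['tcp_rot']))
K=c['intrinsics'];Ti=np.linalg.inv(T)
for p in [(0,0,0),(-.019,0,0),(.1,0,0),(.1,.02,0),(.2,0,0)]:
    q=Ti@np.r_[p,1]; print(p,(K@q[:3]/q[2])[:2],q[2])
def rot(yaw,s):  # jaws along s*x axis of yaw frame
    y=s*np.array([np.cos(yaw),np.sin(yaw),0]);x=np.array([0,0,-1.]);return R.from_matrix(np.c_[x,y,np.cross(x,y)]).as_rotvec()
for s in (1,-1):
  for pos,yaw in [((.46,-.29,.2),-.1),((.59,.16,.25),-.086),((.5,.1,.35),-.086),((.59,.06,.3),-.086),((.59,.24,.3),-.086)]:
    print(s,pos,inverse_kinematics(pos,rot(yaw,s)))
# rail fit from depth, both cams
for nm in('top0','scene0'):
  P=cloud(load(nm));m=(P[...,2]>.149)&(P[...,2]<.165)&(P[...,0]>.57)&(P[...,0]<.65)&(P[...,1]>0)&(P[...,1]<.27)
  q=P[m];f=np.polyfit(q[:,1],q[:,0],1);r=q[:,0]-np.polyval(f,q[:,1]);print(nm,m.sum(),f,np.percentile(r,[5,50,95]),np.median(q[:,2]),np.arctan(f[0]))
  i=load(nm)['image'];
  m=(P[...,2]>.1)&(P[...,2]<.2)&(P[...,0]>.5)&(P[...,0]<.57)&(P[...,1]>.03)&(P[...,1]<.2)
  if m.sum(): print('mug rim',m.sum(),cv2.minEnclosingCircle((P[m][:,:2]*1000).astype(np.float32)),P[m][:,2].max())
  m=(P[...,2]>.07)&(P[...,2]<.3)&(P[...,0]>.43)&(P[...,0]<.53)&(P[...,1]>-.33)&(P[...,1]<-.24)
  print('case',m.sum(),P[m].min(0),P[m].max(0)); t=P[m];t=t[t[:,2]>.155];print(cv2.minAreaRect((t[:,:2]*1000).astype(np.float32)),np.median(t[:,2]))
```

```text
[[ 0.     -0.2729  0.962  -0.1459]
 [ 1.      0.0007  0.0002 -0.0001]
 [-0.0007  0.962   0.2729 -0.0686]
 [ 0.      0.      0.      1.    ]]
[[-0.0004  0.3001  0.9539]
 [-0.0013  0.9539 -0.3001]
 [-1.     -0.0014 -0.    ]]
(0, 0, 0) [317.7701 314.1473] 0.159111034680615
(-0.019, 0, 0) [317.7761 338.9314] 0.14083208496482177
(0.1, 0, 0) [317.7528 242.1953] 0.25531603318478985
(0.1, 0.02, 0) [351.1191 242.2188] 0.25532000461615695
(0.2, 0, 0) [317.745  209.6272] 0.35152103168896465
1 (0.46, -0.29, 0.2) [-0.6083  0.0445  1.9287 -0.      1.1684 -0.5083]
1 (0.59, 0.16, 0.25) [ 0.2241  0.1378  1.7331 -0.      1.2708  0.3101]
1 (0.5, 0.1, 0.35) [ 0.1485 -0.1026  1.7964 -0.      1.4478  0.2345]
1 (0.59, 0.06, 0.3) [ 0.0593  0.0775  1.708  -0.      1.3561  0.1453]
1 (0.59, 0.24, 0.3) [ 0.3472  0.1617  1.6145 -0.      1.3654  0.4332]
-1 (0.46, -0.29, 0.2) None
-1 (0.59, 0.16, 0.25) None
-1 (0.5, 0.1, 0.35) None
-1 (0.59, 0.06, 0.3) None
-1 (0.59, 0.24, 0.3) None
top0 1099 [0.0839 0.592 ] [-0.0071  0.0003  0.0062] 0.1552277559418318 0.08373889842324404
mug rim 310 ((565.9964599609375, 128.24098205566406), 65.12712860107422) 0.1513203669423535
case 444 [ 0.4563 -0.3041  0.0704] [ 0.4968 -0.2766  0.1748]
((468.5744323730469, -290.3841552734375), (23.8203125, 20.021244049072266), 87.45569610595703) 0.16958762088759638
scene0 841 [0.0866 0.5946] [-0.0083  0.0011  0.0067] 0.15480042255927884 0.08634076278805022
mug rim 383 ((555.7120971679688, 94.20954895019531), 33.48680877685547) 0.14556493901948575
case 561 [ 0.4567 -0.3062  0.07  ] [ 0.4998 -0.2774  0.1751]
((471.9730224609375, -291.6246643066406), (24.93243408203125, 22.460878372192383), 80.19886779785156) 0.1684267761474778
```

```bash
cat >> h.py <<'E'
def rot(yaw):
    y=np.array([np.cos(yaw),np.sin(yaw),0]);x=np.array([0,0,-1.]);return R.from_matrix(np.c_[x,y,np.cross(x,y)]).as_rotvec()
np.set_printoptions(precision=4,suppress=True)
E
python3 - <<'E'
from h import *
manip.move_pose((.57,.16,.33),rot(-.085)); print(manip.state()['clock'])
snap('wrist','w1')
manip.move_pose((.57,.09,.33),rot(-.085)); s=manip.state();print(s['clock'],s['tool_pos'],s['contact_force'])
snap('wrist','w2')
for n in('w1','w2'):cv2.imwrite(f'pics/{n}c.png',cv2.resize(load(n)['image'][60:360,160:560],None,fx=2,fy=2,interpolation=2))
E
```

```text
2.4
2.8333 [0.57   0.0898 0.33  ] [-0.128  -0.2383  0.0894]
```

View pics/w1.png

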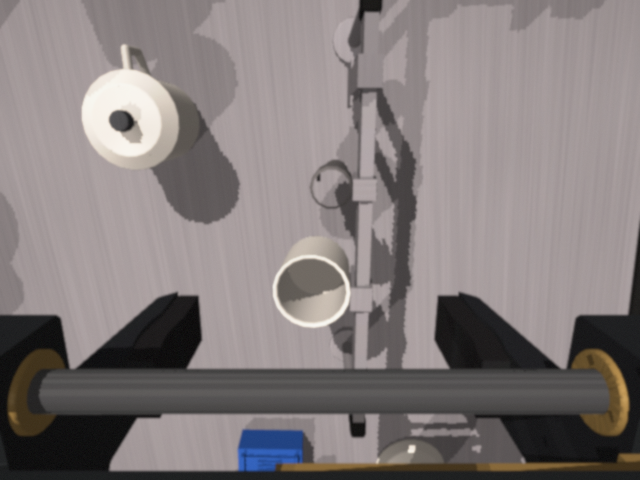

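View pics/w2.png

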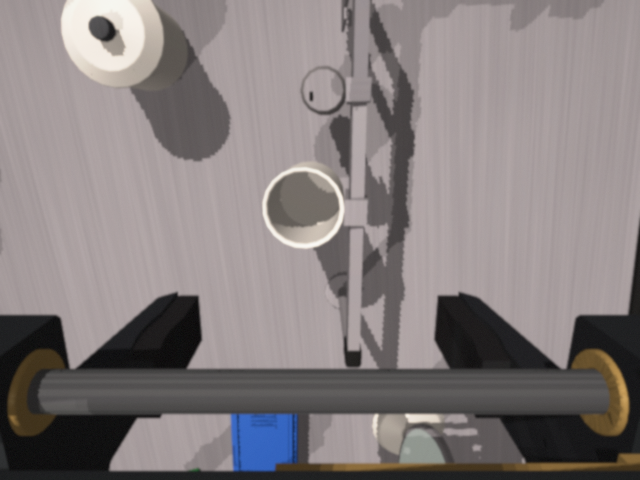

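In w1 the torch cap is at (331,186), the mug rim at (312,291) and the bar runs from (371,90) to (357,410). In w2 the torch is at (323,90) and the mug at (303,207). I'll enlarge both and triangulate.

Run:
```python
from h import *
a=load('w1')['image'][140:340,250:400];b=load('w2')['image'][50:260,250:400]
cv2.imwrite('pics/w12c.png',np.hstack([cv2.resize(a,(400,533),interpolation=2),cv2.resize(b,(400,560),interpolation=2)[:533]]))
```

```text
(no output)
```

View pics/w12c.png

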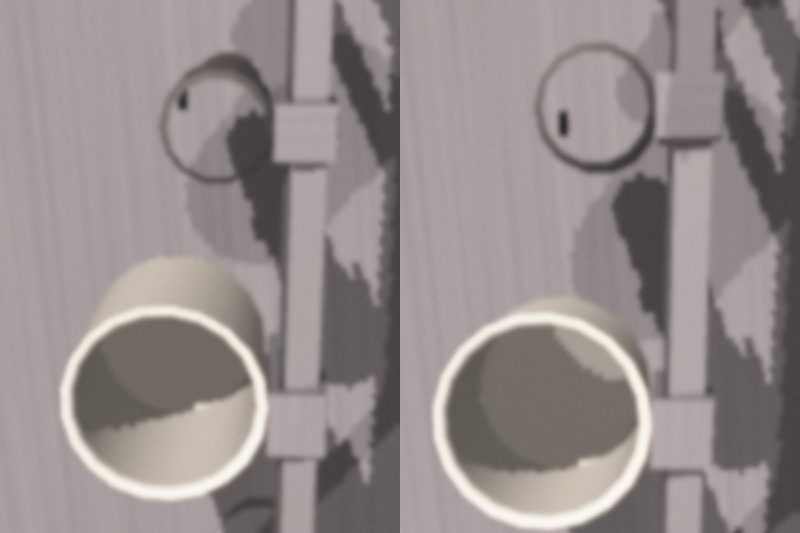

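```bash
cat >> h.py <<'E'
def ray(d,u,v):
    K=d['K'];r=d['T'][:3,:3]@np.array([(u-K[0,2])/K[0,0],(v-K[1,2])/K[1,1],1]);return d['T'][:3,3],r/np.linalg.norm(r)
def tri(obs):
    A=np.zeros((3,3));b=np.zeros(3)
    for d,(u,v) in obs:
        o,r=ray(d,u,v);M=np.eye(3)-np.outer(r,r);A+=M;b+=M@o
    return np.linalg.solve(A,b)
def onz(d,u,v,z):
    o,r=ray(d,u,v);return o+r*(z-o[2])/r[2]
E
python3 - <<'E'
from h import *
a=load('w1');b=load('w2')
for n,p,q,z in[('torch',(331.4,186.1),(323.5,90.5),.15),('mug',(311.5,290.7),(303.4,207.5),.145)]:
    print(n,tri([(a,p),(b,q)]),onz(a,*p,z),onz(b,*q,z))
for d,pl,pr in[(a,(250+287/2.667,233.7),(250+325/2.667,233.7)),(b,(250+270/2.667,143.75),(250+311/2.667,143.75)),(a,(356,100),(375,100)),(a,(355,330),(366,330))]:
    print('bar',onz(d,*pl,.155),onz(d,*pr,.155))
# finder: bar edges by brightness along rows
for n,d in(('w1',a),('w2',b)):
  P=cloud(d); m=(P[...,2]>.148)&(P[...,2]<.162)&(P[...,0]>.57)&(P[...,0]<.64)&(P[...,1]>-.02)&(P[...,1]<.3)
  q=P[m];f=np.polyfit(q[:,1],q[:,0],1);print(n,m.sum(),f,np.polyval(f,.135),np.median(q[:,2]))
# bar line from all
E
```

```text
torch [0.5837 0.1821 0.1415] [0.5835 0.1833 0.15  ] [0.5835 0.1815 0.15  ]
mug [0.5606 0.096  0.1425] [0.5607 0.097  0.145 ] [0.5607 0.0965 0.145 ]
bar [0.601  0.1454 0.155 ] [0.612  0.1445 0.155 ]
bar [0.6007 0.1427 0.155 ] [0.6119 0.1417 0.155 ]
bar [0.6055 0.2439 0.155 ] [0.619  0.2428 0.155 ]
bar [0.5941 0.0632 0.155 ] [0.6032 0.0625 0.155 ]
w1 6061 [0.0866 0.5924] 0.604129591383687 0.1554380369551039
w2 5586 [0.0765 0.5935] 0.6038635592559584 0.15526212110945486
```

Run:
```python
from h import *
manip.move_pose((.47,-.24,.28),rot(-.1));snap('wrist','w3')
manip.move_linear((.47,-.31,.28));s=manip.state();print(s['clock'],s['tool_pos'],s['contact_force'])
snap('wrist','w4')
a,b=[cv2.resize(load(n)['image'][y:y+250,220:420],(400,500),interpolation=2) for n,y in(('w3',230),('w4',80))]
cv2.imwrite('pics/w34c.png',np.hstack([a,b]))
```

```text
4.8583 [ 0.47   -0.3096  0.2798] [-0.4348  0.2546  0.6556]
```

View pics/w34c.png

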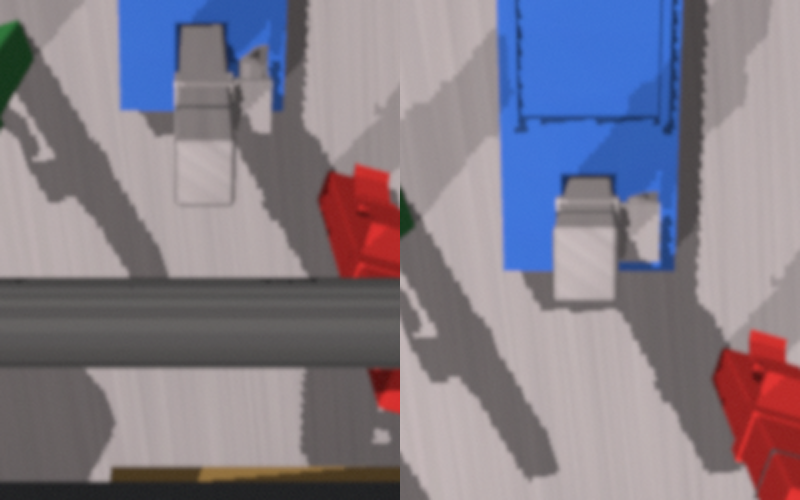

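View pics/w4.png

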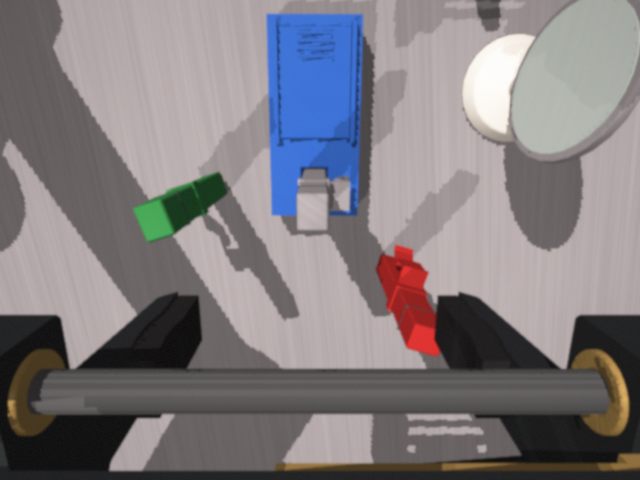

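Run:
```python
from h import *
a=load('w3');b=load('w4')
p,q=(322.5,316.5),(312.6,211.8)
print(tri([(a,p),(b,q)]),onz(a,*p,.17),onz(b,*q,.17))
for c in[(155,227),(215,227),(155,300),(216,300)]: print(onz(b,220+c[0]/2,80+c[1]/2,.17))
for n,d in(('w3',a),('w4',b)):
  P=cloud(d);m=(P[...,2]>.16)&(P[...,2]<.18)&(abs(P[...,0]-.47)<.03)&(abs(P[...,1]+.291)<.03)
  t=P[m];print(n,m.sum(),cv2.minAreaRect((t[:,:2]*1000).astype(np.float32)),np.median(t[:,2]))
  # clip: beyond +x face
  m=(P[...,0]>.483)&(P[...,0]<.505)&(abs(P[...,1]+.293)<.02)&(P[...,2]>.06)&(P[...,2]<.15)
  t=P[m];print('clip',len(t),np.percentile(t[:,2],[5,25,50,75,95]),t.mean(0), np.histogram(t[:,2],bins=np.arange(.06,.13,.005))[0])
for v in range(195,285,8):print(v,[ '%.3f'%pt(b,u,v,0)[2] for u in range(320,356,4)])
```

```text
[ 0.4702 -0.2917  0.1701] [ 0.4703 -0.2917  0.17  ] [ 0.4701 -0.2917  0.17  ]
[ 0.4622 -0.2796  0.17  ]
[ 0.4803 -0.2814  0.17  ]
[ 0.4597 -0.3022  0.17  ]
[ 0.4784 -0.304   0.17  ]
w3 1141 ((469.8987731933594, -292.11993408203125), (24.439929962158203, 19.935686111450195), 84.2367935180664) 0.16979063559941254
clip 611 [0.0755 0.1061 0.1073 0.1079 0.1086] [ 0.4903 -0.2922  0.1012] [ 10   6  14  58  28   5   8   1  15 466   0   0   0   0]
w4 1301 ((469.7254333496094, -292.2509460449219), (23.87920379638672, 19.880029678344727), 83.98090362548828) 0.16986307899077768
clip 565 [0.0802 0.107  0.1076 0.108  0.1087] [ 0.4899 -0.2933  0.1055] [  1   4  10  13   8   3   0   0   0 526   0   0   0   0]
195 ['0.169', '0.170', '0.167', '0.108', '0.108', '0.107', '0.107', '0.109', '0.035']
203 ['0.171', '0.168', '0.169', '0.107', '0.107', '0.107', '0.108', 'nan', '0.036']
211 ['0.171', '0.169', '0.168', '0.035', '0.036', '0.034', '0.035', '0.034', '0.037']
219 ['0.171', '0.170', '0.168', '0.000', '-0.001', '0.001', '-0.000', '-0.002', '-0.000']
227 ['0.170', '0.170', '0.168', '-0.001', '0.000', '-0.001', '-0.000', '-0.000', '-0.000']
235 ['0.001', '0.001', '-0.000', '-0.000', '-0.001', '0.000', '-0.000', '0.000', '0.001']
243 ['0.001', '-0.000', '0.001', '0.001', '0.001', '-0.000', '-0.000', '0.000', '0.000']
251 ['0.001', '-0.000', '0.001', '-0.001', '0.002', '0.001', '-0.001', '0.001', '0.000']
259 ['-0.001', '-0.002', '0.000', '-0.000', '0.000', '-0.001', '0.001', '-0.000', '0.000']
267 ['-0.001', '0.000', '-0.000', '-0.002', '0.000', '0.000', '0.001', '-0.001', '-0.000']
275 ['-0.002', '0.001', '0.001', '-0.001', '-0.003', '0.000', '0.000', '0.000', '0.002']
283 ['-0.000', '-0.001', '0.000', '0.001', '-0.000', '0.001', '0.001', '0.000', '0.001']
```

Run:
```python
from h import *
b=load('w4');P=cloud(b);i=b['image'].astype(int)
m=(i[...,2]>i[...,1]+80)&(i[...,2]>120)&(P[...,2]>.02)
print('red',P[m].min(0),P[m].max(0))
m=(i[...,1]>i[...,2]+50)&(i[...,1]>i[...,0]+50)&(P[...,2]>.02)
print('green',P[m].min(0),P[m].max(0))
manip.set_gripper(.05,force=35)
manip.move_pose((.470,-.292,.20),rot(-.1))
snap('wrist','w5')
manip.move_linear((.470,-.292,.142),rate=.08)
s=manip.state();print(s['clock'],s['tool_pos'],s['contact_force'],s['gripper_width'])
manip.set_gripper(.0,force=35)
s=manip.state();print(s['clock'],s['tool_pos'],s['contact_force'],s['gripper_width'])
snap('wrist','w6')
```

```text
red [ 0.5142 -0.4012  0.02  ] [ 0.5577 -0.3202  0.2876]
green [ 0.3573 -0.3009  0.0441] [ 0.3811 -0.2743  0.1669]
6.9667 [ 0.4703 -0.2922  0.1422] [ 0.0684 -1.1738  0.1962] 0.05016260520392074
7.525 [ 0.4701 -0.2921  0.1423] [0.3487 0.0304 0.7981] 0.019728183813492433
```

View pics/w6.png

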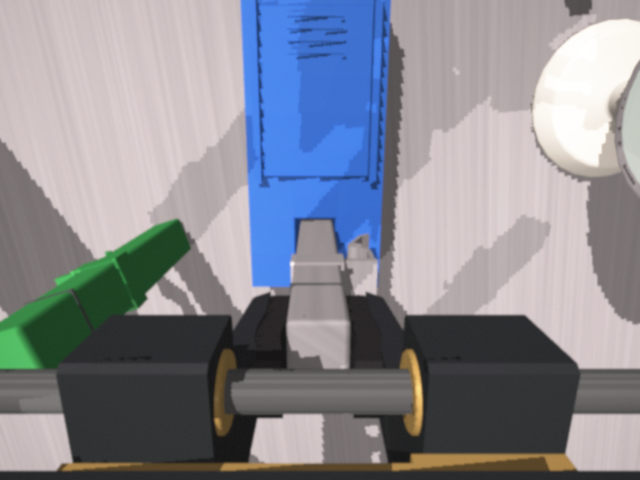

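Run:
```python
from h import *
manip.move_linear((.470,-.292,.34),rate=.15)
s=manip.state();print(s['clock'],s['tool_pos'],s['contact_force'],s['gripper_width'])
snap('wrist','w7')
manip.move_pose((.5895,.1462,.33),rot(-.085))
s=manip.state();print(s['clock'],s['tool_pos'],s['contact_force'],s['gripper_width'])
snap('wrist','w8');snap('scene','s8');snap('top','t8')
cv2.imwrite('pics/s8c.png',cv2.resize(load('s8')['image'][120:300,320:520],None,fx=3.3,fy=3.3,interpolation=2))
```

```text
9.0417 [ 0.4695 -0.2917  0.3386] [ 0.3636 -0.4341 -0.8989] 0.019866709830349754
10.7583 [0.5897 0.1451 0.3301] [ 0.0911 -0.7928 -0.27  ] 0.01951238303931466
```

View pics/w8.png

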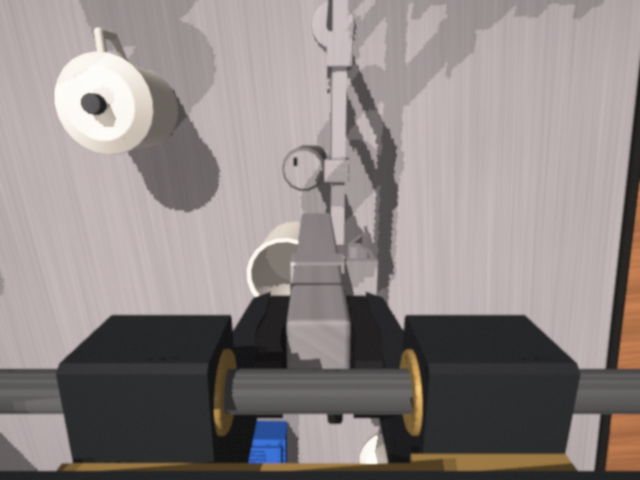

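View pics/s8c.png

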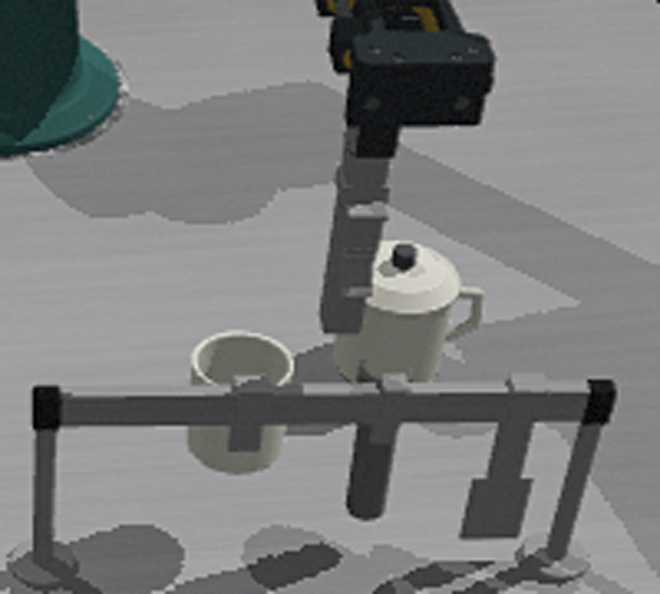

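Run:
```python
from h import *
manip.dwell(.3);s=manip.state();print(s['clock'],s['tool_pos'],s['contact_force'],s['tcp_rot'],rot(-.085))
c=cams.capture('wrist');T=np.array(c['T_tool_cam']);K=c['intrinsics'];Ti=np.linalg.inv(T)
for p in [(.137,-.01,-.012),(.137,.01,-.012),(-.028,-.01,-.012),(-.028,.01,-.012),(-.028,.01,.012),(.0343,.027,-.011),(.0343,.027,.011)]:
    q=Ti@np.r_[p,1]; print(p,(K@q[:3]/q[2])[:2])
im=c['image'];cv2.imwrite('pics/w9c.png',cv2.resize(im[130:380,240:420],None,fx=3,fy=2.4*1.0,interpolation=2)) 
cv2.imwrite('pics/w9.png',im)
b=load('w8');P=cloud(b)
m=(P[...,2]>.148)&(P[...,2]<.162)&(P[...,0]>.57)&(P[...,0]<.64)&(P[...,1]>.2)&(P[...,1]<.3)
q=P[m];print(len(q),np.polyfit(q[:,1],q[:,0],1))
```

```text
11.2083 [0.5896 0.1459 0.3301] [-0.5359 -0.5239 -0.8195] [ 1.2719  1.1674 -1.2718] [ 1.2715  1.1678 -1.2715]
(0.137, -0.01, -0.012) [300.6926 211.9824]
(0.137, 0.01, -0.012) [330.2804 212.0014]
(-0.028, -0.01, -0.012) [279.9734 320.9274]
(-0.028, 0.01, -0.012) [345.9246 320.9601]
(-0.028, 0.01, 0.012) [344.5101 389.7221]
(0.0343, 0.027, -0.011) [375.1331 260.4904]
(0.0343, 0.027, 0.011) [373.3361 306.127 ]
2452 [0.0838 0.594 ]
```

View pics/w9c.png

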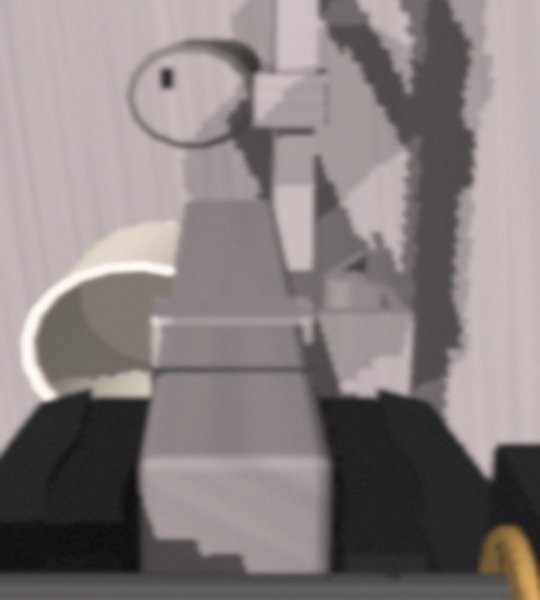

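Run:
```python
from h import *
for i in range(2):
    c=cams.capture('wrist');print(c['T_tool_cam'],c['intrinsics'][:2]); 
K=c['intrinsics'];
T=np.array([[ 0.,-0.2729,0.962,-0.1459],[1,.0007,.0002,-.0001],[-.0007,.962,.2729,-.0686],[0,0,0,1]])
Ti=np.linalg.inv(T)
for p in [(.137,-.01,-.012),(.137,.01,-.012),(-.028,-.01,-.012),(-.028,.01,-.012),(.0343,.027,-.011),(.0343,.027,.011)]:
    q=Ti@np.r_[p,1]; print(p,(K@q[:3]/q[2])[:2])
```

```text
[[-0.0004 -0.2726  0.9621 -0.1459]
 [ 1.      0.0006  0.0006  0.0014]
 [-0.0007  0.9621  0.2726 -0.0697]
 [ 0.      0.      0.      1.    ]] [[425.9545   0.     317.7237]
 [  0.     425.9545 244.0122]]
[[-0.0004 -0.2726  0.9621 -0.1459]
 [ 1.      0.0006  0.0006  0.0014]
 [-0.0007  0.9621  0.2726 -0.0697]
 [ 0.      0.      0.      1.    ]] [[425.9545   0.     317.7237]
 [  0.     425.9545 244.0122]]
(0.137, -0.01, -0.012) [303.0004 210.3011]
(0.137, 0.01, -0.012) [332.6197 210.3215]
(-0.028, -0.01, -0.012) [284.8656 317.6167]
(-0.028, 0.01, -0.012) [350.9683 317.6591]
(0.0343, 0.027, -0.011) [378.6749 258.0987]
(0.0343, 0.027, 0.011) [376.7641 303.8763]
```

Run:
```python
from h import *
manip.move_linear((.5888,.1463,.299),rate=.08)
manip.dwell(.2);s=manip.state();print(s['clock'],s['tool_pos'],s['contact_force'])
snap('wrist','w10');snap('scene','s10');snap('top','t10')
a=cv2.resize(load('w10')['image'][130:330,250:400],(400,533),interpolation=2)
b=cv2.resize(load('s10')['image'][170:280,370:452],(400,533),interpolation=2)
cv2.imwrite('pics/c10.png',np.hstack([a,b]))
```

```text
12.1 [0.5892 0.1464 0.2997] [ 0.1284  0.4291 -0.8166]
```

View pics/c10.png

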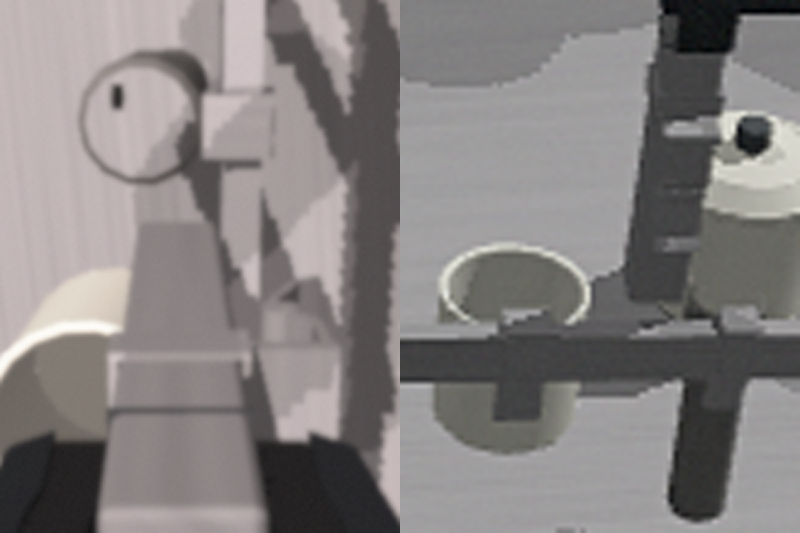

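Run:
```python
from h import *
X=np.array([.9964,-.0849,0]);Y=np.array([.0849,.9964,0])
w=load('w10');s=load('s10')
print('foot far edge mid',onz(w,250+178/2.667,130+222/2.667,.1627)@Y)
print('torch ctr',onz(w,250+142/2.667,130+118/2.667,.150)@Y,'near edge',onz(w,250+140/2.667,130+183/2.667,.150)@Y)
print('torch ctr X',onz(w,250+142/2.667,130+118/2.667,.150)@X)
k=400/82
for n,p in[('foot L',(627,298)),('foot R',(690,303))]: 
    q=onz(s,370+(p[0]-400)/k,170+p[1]/(533/110),.1627);print(n,q@X,q@Y)
for n,p,z in[('mugR',(592,293),.145),('mugL',(440,290),.145)]:
    q=onz(s,370+(p[0]-400)/k,170+p[1]/(533/110),z);print(n,q@X,q@Y)
# project torch head circle to scene crop
T=np.linalg.inv(s['T']);K=s['K']
for yy in (.2144,.2314,.2484):
    q=X*.565+Y*yy+np.array([0,0,.15]);c=T@np.r_[q,1];u=K@c[:3]/c[2];print(yy,(u[0]-370)*k+400,(u[1]-170)*533/110)
for z in(.08,.1,.12):
    q=X*.565+Y*.2314+np.array([0,0,z]);c=T@np.r_[q,1];u=K@c[:3]/c[2];print('axis',z,(u[0]-370)*k+400,(u[1]-170)*533/110)
```

```text
foot far edge mid 0.20705082638636813
torch ctr 0.23180297560685872 near edge 0.21485292503047942
torch ctr X 0.5663008458764224
foot L 0.5806754879056009 0.1847999551752854
foot R 0.5843077350964593 0.21068800694099696
mugR 0.5566769393721158 0.17527437109750515
mugL 0.5536576695521396 0.11019923985708079
0.2144 687.4739562384473 295.8765790018912
0.2314 727.2104119722205 295.467810621182
0.2484 766.924491741524 295.0592724217154
axis 0.08 705.6315383098769 414.66031684285326
axis 0.1 711.6348032292246 381.50083862141446
axis 0.12 717.7657020216745 347.63636525278156
```

Run:
```python
from h import *
x,y=.5885,.1450
manip.move_linear((x,y,.299),rate=.05);manip.dwell(.2);s=manip.state();f0=s['contact_force'];print(s['clock'],s['tool_pos'],f0)
for z in np.arange(.292,.2499,-.007):
    manip.move_linear((x,y,z),rate=.06);s=manip.state();df=s['contact_force']-f0
    print(s['clock'],s['tool_pos'],df,s['moment'])
    if np.linalg.norm(df)>4: print('stop');break
snap('wrist','w11');snap('scene','s11')
a=cv2.resize(load('w11')['image'][130:330,250:400],(400,533),interpolation=2)
b=cv2.resize(load('s11')['image'][170:280,370:452],(400,533),interpolation=2)
cv2.imwrite('pics/c11.png',np.hstack([a,b]))
```

```text
12.7 [0.5885 0.145  0.299 ] [ 0.0278 -0.0676 -0.4276]
12.9667 [0.588  0.1449 0.291 ] [-0.5358 -0.3597 -0.3414] [-0.0992  0.0919  0.0248]
13.2333 [0.5881 0.1449 0.2842] [-0.0424  0.3221 -0.2202] [-0.1564  0.0836  0.0425]
13.5 [0.5881 0.1449 0.2773] [0.6723 0.4055 0.4496] [-0.0875  0.1338 -0.0637]
13.7667 [0.5881 0.1449 0.2703] [ 0.9232 -0.6083 -0.2463] [-0.0556  0.0679 -0.0037]
14.0333 [0.5881 0.1449 0.2633] [ 0.2509  0.9606 -0.8237] [-0.1209  0.0763  0.0336]
14.3 [0.5881 0.1449 0.2563] [ 0.6542  0.075  -1.2666] [-0.0784  0.0939 -0.0011]
14.5667 [0.5881 0.1449 0.2493] [-0.498   0.702   0.1547] [-0.0837  0.1313  0.0229]
```

View pics/c11.png

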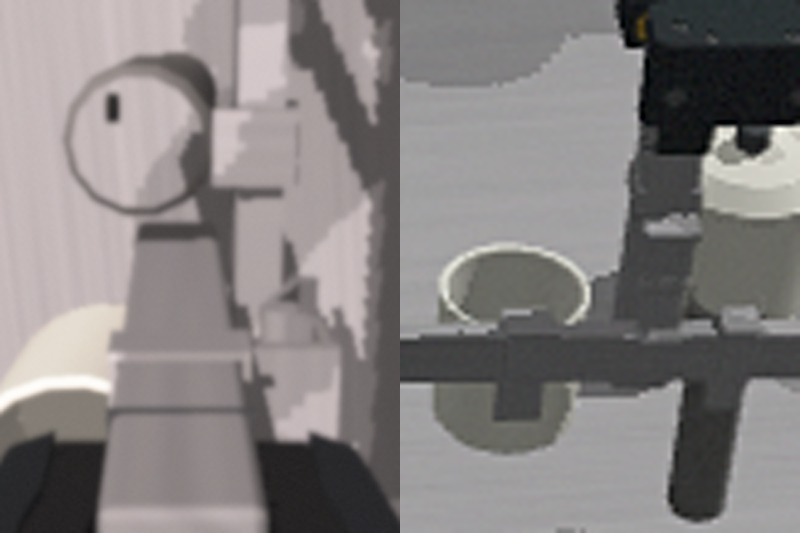

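```bash
cat > push.py <<'E'
from h import *
import sys
x,y=.5885,.1450
def F(n=4):
    a=[]
    for _ in range(n): manip.dwell(.015);a.append(manip.state()['contact_force'])
    return np.mean(a,0)
def push(z0,z1,step,f0,lim,rate=.03):
    for z in np.arange(z0-step,z1-1e-6,-step):
        manip.move_linear((x,y,z),rate=rate);s=manip.state();f=s['contact_force']-f0
        if f[2]>lim*.6: f=F(3)-f0
        print('%.2f cmd %.4f act %.4f'%(s['clock'],z,s['tool_pos'][2]),s['tool_pos'][:2],f)
        if f[2]>lim or np.linalg.norm(f[:2])>12: print('stop');return z
    return z
E
python3 - <<'E'
from push import *
f0=F(8);print(f0);np.save('f0.npy',f0)
push(.2493,.2143,.0015,f0,9)
print(manip.state()['clock'],manip.state()['gripper_width'])
E
```

```text
[ 0.2196 -0.1665 -0.9017]
15.05 cmd 0.2478 act 0.2476 [0.5884 0.145 ] [-0.4452 -0.73   -1.1889]
15.30 cmd 0.2463 act 0.2461 [0.5884 0.145 ] [-0.5681  0.957  -0.097 ]
15.55 cmd 0.2448 act 0.2446 [0.5884 0.145 ] [0.4706 0.722  0.0043]
15.80 cmd 0.2433 act 0.2431 [0.5884 0.145 ] [-0.2618  0.4538 -0.081 ]
16.05 cmd 0.2418 act 0.2416 [0.5884 0.145 ] [-0.564  -0.3833  0.4788]
16.30 cmd 0.2403 act 0.2401 [0.5884 0.145 ] [-0.7342 -0.5596  0.6051]
16.55 cmd 0.2388 act 0.2386 [0.5884 0.145 ] [-0.3874  0.3308 -0.4982]
16.80 cmd 0.2373 act 0.2373 [0.5886 0.145 ] [1.0604 0.7271 0.5024]
17.05 cmd 0.2358 act 0.2359 [0.5889 0.145 ] [ 1.5167  0.6034 -0.3228]
17.30 cmd 0.2343 act 0.2346 [0.5889 0.145 ] [ 1.5185 -0.6004  1.0641]
17.55 cmd 0.2328 act 0.2331 [0.5888 0.145 ] [1.6054 0.6738 2.5896]
17.80 cmd 0.2313 act 0.2315 [0.5887 0.1451] [3.2547 0.3042 3.015 ]
18.05 cmd 0.2298 act 0.2299 [0.5887 0.145 ] [ 1.6241 -0.1806  4.1837]
18.30 cmd 0.2283 act 0.2285 [0.5887 0.145 ] [1.5785 0.4383 3.8219]
18.55 cmd 0.2268 act 0.2271 [0.5888 0.145 ] [ 3.5447 -0.023   4.9046]
18.85 cmd 0.2253 act 0.2256 [0.5889 0.1451] [3.2132 0.2407 5.4598]
19.15 cmd 0.2238 act 0.2237 [0.5885 0.145 ] [ 3.1521 -0.9011  3.3993]
19.40 cmd 0.2223 act 0.2213 [0.588  0.1449] [3.8839 0.2487 2.3221]
19.65 cmd 0.2208 act 0.2201 [0.588  0.1449] [ 3.5714 -0.4917  1.7771]
19.90 cmd 0.2193 act 0.2190 [0.5883 0.1449] [ 3.473  -0.1703  1.2132]
20.15 cmd 0.2178 act 0.2177 [0.5884 0.145 ] [ 3.7421 -0.3803  1.7821]
20.40 cmd 0.2163 act 0.2162 [0.5885 0.145 ] [2.719  0.2323 1.3439]
20.65 cmd 0.2148 act 0.2147 [0.5884 0.145 ] [3.3603 0.1546 1.7652]
20.65 0.01952257140689725
```

Run:
```python
import push as p
from push import *
f0=np.load('f0.npy')
p.x=.5893
z=push(.2148,.1995,.0015,f0,7)
push(z,.1890,.0006,f0,8,rate=.012)
s=manip.state();print(s['clock'],s['tool_pos'],s['gripper_width'])
```

```text
20.90 cmd 0.2133 act 0.2130 [0.5892 0.145 ] [ 3.6863 -0.0235  2.0885]
21.15 cmd 0.2118 act 0.2116 [0.5892 0.145 ] [3.1943 0.0023 1.2987]
21.40 cmd 0.2103 act 0.2101 [0.5892 0.145 ] [3.0678 0.1907 1.2426]
21.65 cmd 0.2088 act 0.2086 [0.5892 0.145 ] [ 3.3472 -0.3561  1.2539]
21.90 cmd 0.2073 act 0.2071 [0.5892 0.145 ] [4.2872 0.3988 0.5074]
22.15 cmd 0.2058 act 0.2056 [0.5892 0.145 ] [ 2.839  -0.7982  1.4256]
22.40 cmd 0.2043 act 0.2041 [0.5892 0.145 ] [ 3.384  -0.2304  2.3393]
22.65 cmd 0.2028 act 0.2026 [0.5892 0.145 ] [3.3052 0.4372 2.6823]
22.90 cmd 0.2013 act 0.2011 [0.5892 0.145 ] [3.9902 0.2635 2.0399]
23.15 cmd 0.1998 act 0.1996 [0.5892 0.145 ] [ 3.7067 -0.4618  1.307 ]
23.40 cmd 0.1992 act 0.1992 [0.5893 0.145 ] [ 3.5135 -0.0411  1.6604]
23.65 cmd 0.1986 act 0.1985 [0.5893 0.145 ] [ 2.7002 -0.7767  1.8257]
23.90 cmd 0.1980 act 0.1978 [0.5892 0.145 ] [ 4.1934 -0.392   0.7574]
24.15 cmd 0.1974 act 0.1970 [0.589 0.145] [3.5743 0.7492 0.7444]
24.40 cmd 0.1968 act 0.1964 [0.589  0.1449] [ 2.7593 -0.3766 -0.0997]
24.65 cmd 0.1962 act 0.1957 [0.5889 0.145 ] [ 2.8882 -0.3892 -1.3525]
24.90 cmd 0.1956 act 0.1952 [0.589 0.145] [ 3.3046  0.3451 -1.4923]
25.15 cmd 0.1950 act 0.1947 [0.5889 0.145 ] [ 2.2745  0.8552 -2.978 ]
25.40 cmd 0.1944 act 0.1940 [0.5888 0.145 ] [ 1.542  -0.1536 -2.7601]
25.65 cmd 0.1938 act 0.1939 [0.589 0.145] [ 0.2354  0.0111 -0.5943]
25.90 cmd 0.1932 act 0.1938 [0.5892 0.1451] [-1.5929 -1.165   4.5682]
26.15 cmd 0.1926 act 0.1938 [0.5893 0.1451] [-3.3341 -0.8227  7.0403]
26.45 cmd 0.1920 act 0.1938 [0.5893 0.1451] [-4.7492 -1.0706  9.4444]
stop
26.5 [0.5893 0.1451 0.1937] 0.019598655806162713
```

Run:
```python
from push import *
f0=np.load('f0.npy')
manip.dwell(.2);print(F()-f0)
manip.move_linear((.5893,.1450,.1934),rate=.02);print(F()-f0)
snap('scene','s12')
manip.set_gripper(.045);s=manip.state();print(s['clock'],s['gripper_width'],F()-f0)
manip.move_linear((.5893,.1450,.29),rate=.08);s=manip.state();print(s['clock'],F()-f0)
manip.dwell(.3)
snap('scene','s13');snap('wrist','w13');snap('top','t13')
a=cv2.resize(load('s12')['image'][150:285,340:440],(395,533),interpolation=2)
b=cv2.resize(load('s13')['image'][150:285,340:440],(395,533),interpolation=2)
cv2.imwrite('pics/c13.png',np.hstack([a,b]))
```

```text
[-4.3782 -0.5652  9.1873]
[-1.9616  0.3905  5.2386]
27.6833 0.04475367348621553 [-0.1654  0.1304  0.8609]
29.1083 [-0.1518 -0.2827  0.6817]
```

View pics/c13.png

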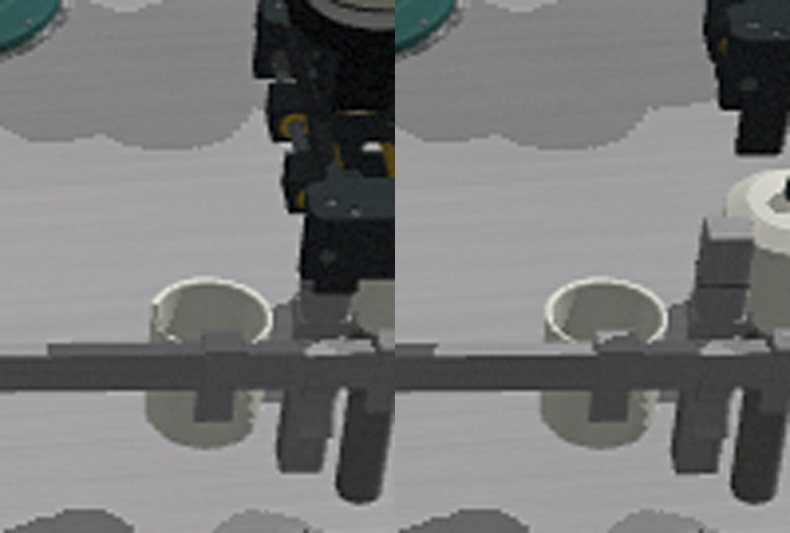

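View pics/w13.png

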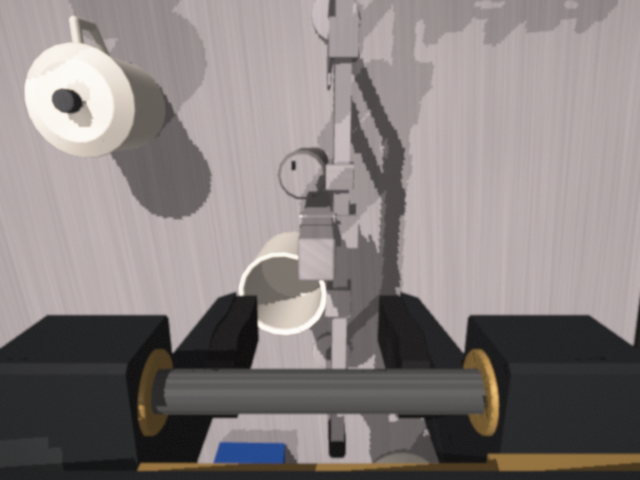

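Run:
```python
from h import *
X=np.array([.9964,-.0849,0]);Y=np.array([.0849,.9964,0])
for n in('w13','t13','s13'):
  P=cloud(load(n));m=(P[...,2]>.212)&(P[...,2]<.235)&(abs(P[...,0]-.589)<.03)&(abs(P[...,1]-.145)<.03)
  t=P[m];
  if len(t)>5:print(n,len(t),np.median(t[:,2]),t.mean(0)@X-.592,t.mean(0)@Y,cv2.minAreaRect((t[:,:2]*1000).astype(np.float32)))
w=load('w13')
print('mug',onz(w,283.5,292.5,.145),'torch',onz(w,302,174,.15))
d=cv2.absdiff(load('s13')['image'],load('scene0')['image']).max(2)
cv2.imwrite('pics/diff.png',d)
d=cv2.absdiff(load('t13')['image'],load('top0')['image']).max(2)
cv2.imwrite('pics/difft.png',cv2.resize(np.hstack([d[160:260,100:340]]),None,fx=3,fy=3))
```

```text
w13 1687 0.2212068823584852 -0.016567608085734098 0.19579868276555804 ((590.0061645507812, 145.0316619873047), (23.8481388092041, 19.77956199645996), 85.08256530761719)
t13 143 0.22070266287180285 -0.01745372122914346 0.19149353842827865 ((588.3397827148438, 143.3236541748047), (20.071697235107422, 19.61069679260254), 87.45069885253906)
s13 117 0.22021052385252393 -0.013406043634993092 0.19342104233625335 ((590.2201538085938, 144.26669311523438), (24.083660125732422, 21.932268142700195), 82.56751251220703)
mug [0.5616 0.0975 0.145 ] torch [0.5834 0.1828 0.15  ]
```

View pics/diff.png

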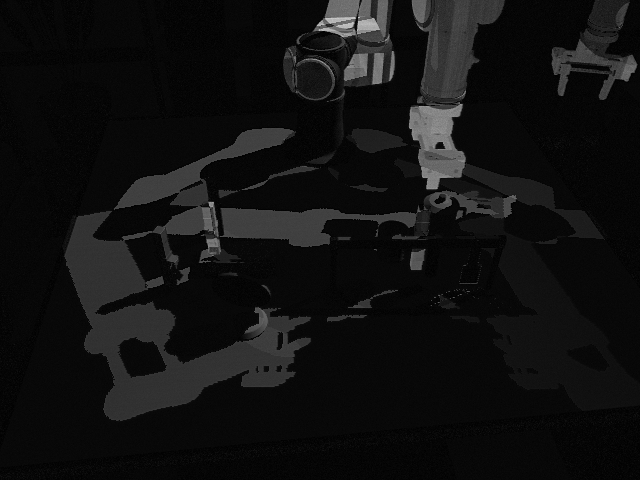

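The measured case top is 0.2212 m, against 0.2213 m expected for the clip fully home. The mug and torch are where they were to about 1 mm, and the difference picture shows only shadows, the arm and the case changed. I'm handing in.

Run:
```python
from h import *
order.close_job();print(manip.state()['clock'])
```

```text
the job is handed in; nothing more can be done
the job is handed in; nothing more can be done
```

The case is off the tray and hanging on the rail between the mug and the torch, on the near side of the bar, clip home and released. I handed the job in with the clock at about 30 s of the 58 s; the interface gave no verdict.

- **Pushing home:** The nib gave way at about 5.5 N and rubbed down the bar at 1–3 N. It clicked just as the roof came to rest, and I stopped pushing at 9.4 N. The roof seated at tool height 0.1938 m; I had predicted 0.1935 m.
- **Case after release:** The wrist camera's depth picture puts the case top at 0.2212 m, against 0.2213 m expected when fully home. Its centre is about 16.6 mm before the bar's midline, and it looks upright. I had no direct reading of the tongue joint; I inferred "clicked" from the force trace and the seated height.
- **Mug, torch and others:** The mug and torch are within about 1.5 mm of where they were. The before/after scene difference shows no movement of the shoehorn, cup, mirror or look-alikes.
- **Disagreements:** The wrist camera's reported calibration changed by about 1.5 mm during the job, and the cameras disagreed by 1–4 mm on the case's position. Neither mattered within the clearances.

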